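# Set and lock the stop board of a carving jig

## Task

Push the stop board along its rails with a fingertip until it drops flat into the locating notch, then push the wooden turn-button round with a finger until it lies straight across the end of the board and locks it down. Only push: do not lift or carry the board, and leave the other things on the bench where they are. Take the hand away when done.

Things in the scene. Friction and masses are not known exactly. Their poses are not given: they have to be found in the camera images.
- jig: Wooden jig fixed to the bench. Origin: on the bench top under the centre of the notch; +x is the direction the board is pushed, z up. Dark wooden base 320 x 200 x 12 mm, x = -235 to +85, y = -100 to +100 mm. On it, both sides, a rail (y 45 to 72 mm; 90 mm free between the rails), top 30 mm above the bench, and outside it a cheek (y 77 to 99 mm), top 38 mm above the bench.
- notch (a point): Centre of the locating notch, at floor height midway between the two rails (22 mm above the jig's origin). Both rails are cut alike from 42.5 mm before to 42.5 mm past this point along the jig's x; the notch is 8 mm deep, with square ends; its floor is paler than the rails.
- stop_board: Loose pale board, 0.2 to 0.4 kg, lying across both rails, 2 mm play to each cheek: 80 mm along the jig's x, 150 across, 16 thick; on the middle of its top an upright block 18 (x) x 56 x 28 mm. Origin: centre of its underside, axes as the jig's; 30 mm above the bench on the rails, 22 mm when flat in the notch (within 2.5 mm of the jig's x = 0). Starts 100 to 165 mm before the notch.
- board_rear (a point): Middle of the board's rear face (80 mm before its front face, 8 mm above its underside), where it is pushed. Sliding takes 1 to 4 N. Entering the notch, the front edge dips first, then the rear falls in and the notch's far end stops the board. Push low and near the middle; a hard push on against the far end could make it climb.
- button_pivot (a point): Axis of the turn-button, a dark wooden bar screwed on the cheek at the jig's x = 0, y = -88 mm, on the right as one looks along the direction of pushing; this point is on the axis at mid-thickness of the bar, 48 mm above the bench.
- button_tip (a point): Middle of the free end of the turn-button, 54 mm from the axis. The bar is 17 mm wide, 14 mm thick, from 41 to 55 mm above the bench, 3 mm above the top of the seated board (38 mm); a board that is not yet down is in its way.
- turn_button (a joint): Angle of the turn-button (rad): 0 pointing along the jig's +x, growing counter-clockwise seen from above to 1.57, along the jig's +y, straight across the end of the board; stops at -0.8 and 1.6. Starts open, -0.7 to -0.15, tip outside the cheek. It stays where it is left; turning takes 1 to 2 N at the tip, pushed on its outer flank.
- red_stone: Small brown-red slip stone 24 x 64 x 14 mm lying on the jig's base between the rails, past the notch, lower than the rail tops; leave alone. Origin: middle of its underside.
- wood_block: Pale wood offcut 45 x 70 x 32 mm on the bench past the far end of the jig; leave alone. Origin: middle of its underside.
- pin_box: Small wooden box 69 x 86 x 35 mm on the bench to the left; leave alone. Origin: middle of its underside.
- slip_stone: Flat grey sharpening stone, 36 x 100 x 11 mm, on the bench behind the jig; leave alone. Origin: middle of its underside.
- wax_tin: Round tin 71 mm across, 29 mm high, on the bench to the left; leave alone. Origin: middle of its underside.
- spanner: Steel spanner 179 mm long, 8 mm thick, on the bench to the left; leave alone. Origin: middle of its underside.

How it is judged:
By the outcome, as a careful person would: the job done as asked, in the order asked, and still so for the second after the job is handed in, with the robot touching nothing.
It also fails if it takes over 58 s, if anything falls off the work surface, if the arm or the gripper's body presses on something with over 40 N, if the wrist force passes 120 N, or if a joint passes its speed limit or range.

## Robot

A 7-joint arm with a two-finger parallel gripper is mounted at the origin on a cart in front of the work surface, level with it; the furniture and walls round the work are solid. World frame = base frame: x ahead of the robot, y to its left, z up, the work surface at z = 0. Lengths are in m, angles in rad, forces in N, time in s.
With the tool pointing down it reaches from about 0.4 to 0.875 m from the base axis. Payload 6.5 kg.
Tool frame: the origin (TCP) lies at the very end of the fingers, on their centre line; the grasp point (between the pads) lies robot.pinch_z behind it (robot.pinch_z is the distance from the TCP to the grasp point, in m); z points along the fingers, y is the direction in which the jaws open and shut (so a half turn about z gives the same grasp; the last joint's range is limited). The gripper opens to 85 mm and grips with 20 to 120 N. Pads are 22 mm wide; open, the fingers measure 114 mm over their backs; the gripper's body (76 mm by 85 mm) begins 54 mm behind the grasp point. The pads swing forward as they close: fully open they stand 13 mm farther back than shut.
Start: joints at [1.121, 0.536, -0.004, 1.538, 0.003, 1.067, -0.071], TCP at [0.243, -0.603, 0.231] pointing down, gripper open.
Joint ranges: [-2.7, 2.7], [-0.37, 2.16], [-1.27, 1.26], [0.24, 2.4], [-1.31, 4.45], [0.19, 1.91], [-2.76, 2.76]. Speed limits (rad/s): [2.39, 2.39, 3.14, 3.14, 3.14, 3.14, 3.14].

## Interface

Orientations are given as a unit quaternion [w, x, y, z].
In Python, from rig import state, optics, ticket, robot gives the robot as it stands. The module is installed in compiled form; this text tells all that it offers.
- The arm moves only by the shell command python3 -m jog 'ROWS' [FORCE]. ROWS is JSON, a list of rows, each a list of 5 numbers: the shift along the tool's x, y, z in mm, then the turn about the tool's z in degrees, then the finger opening in mm, from 0 to 85.4. A call has 1 to 12 rows; each row shifts and turns the commanded pose from where the row before left it, along the tool's axes as they then stand; what a row does not reach is not made up. A row lasts 1/8 s, in which the tool goes at most 62.5 mm and 10.7 degrees, less where a joint would pass 70% of its speed; a pose out of reach is approached as far as the arm can. A call is refused whole if a number of a shift passes 62.5 or a number of a turn 10.7, either way. A call with a gripper value outside its range is refused whole. The fingers move at their own pace and stop on an object; FORCE is the grip in N (left out, the last holds). Time passes only in rows, so rows that do not move let the fingers close. It gives the time, the measured TCP pose, the force and the opening at its end, in the units of the state.
- state(): the state, without advancing time (a new reading comes with each control period).
- optics.camera(name): name is "scene" or "top"; returns the picture (480x640x3 uint8, blue, green, red); there is no depth.
- optics.camera_model(name): a dict with "intrinsics" (3x3 intrinsics, pixels), "camera_from_world" (4x4, takes a point from world to camera coordinates). Camera axes: x right, y up, looking along -z (the intrinsics and any distortion apply to the point x, -y, -z); pixel columns grow to the right and rows downward; lengths in m; the calibration is good to about 2 mm. A picture is of the moment at which its call begins. camera_model takes no time and is no camera call.
- ticket.close_job(): hands the job in, once; it reports no verdict.
The state is a dict: "time": time; "joint_positions": joint angles; "qd": joint speeds; "joint_torque": joint torques, N m; "position": TCP position; "tcp_rot": TCP orientation; "wrist_force": force on the tool from outside, world axes, zero at the start; "torque": the same for the moment, N m; "gripper_width": finger opening in m.
Only numpy, scipy, OpenCV 4.12 (cv2) and the standard library are available. Lean on these libraries where they do the work, as an engineer would, in place of code of your own. Each camera call takes 0.05 s, during which the arm holds its last target.

## Working session

There is one attempt and no reset: what is moved stays moved. The work goes in short steps, Python scripts to look and compute and a shell command to move; the robot and the scene stay as the last step left them, time stands still between calls to the robot, and variables do not carry over. Pictures are saved under pics/ and viewed, and the job is handed in when it is done.

```bash
mkdir -p pics; python3 - <<'E'
from rig import state, optics, ticket, robot
import cv2
for n in("scene","top"):
    cv2.imwrite(f"pics/{n}0.png",optics.camera(n)); m=optics.camera_model(n); print(n,m)
s=state(); print(s); print(robot.pinch_z)
E
```

```text
scene {'intrinsics': array([[447.1852673 ,   0.        , 315.50607927],
       [  0.        , 447.1852673 , 232.88524597],
       [  0.        ,   0.        ,   1.        ]]), 'camera_from_world': array([[ 0.80873508, -0.58792773,  0.01698686, -0.44925703],
       [ 0.24216495,  0.35915595,  0.9013119 , -0.20606375],
       [-0.53600719, -0.72480893,  0.43283751, -0.5682734 ],
       [ 0.        ,  0.        ,  0.        ,  1.        ]])}
top {'intrinsics': array([[465.26505569,   0.        , 325.55267127],
       [  0.        , 465.26505569, 240.52543446],
       [  0.        ,   0.        ,   1.        ]]), 'camera_from_world': array([[-0.02331225, -0.99958504, -0.01692017,  0.03058252],
       [ 0.99796531, -0.02427248,  0.05895828, -0.55642868],
       [-0.05934451, -0.01551129,  0.99811704, -1.08132894],
       [ 0.        ,  0.        ,  0.        ,  1.        ]])}
{'time': 0.1, 'joint_positions': array([ 1.12080729,  0.53711697, -0.0044468 ,  1.5387856 ,  0.00262547,
        1.06728734, -0.07118149]), 'qd': array([-4.91232841e-04, -1.87491551e-03,  3.41895799e-04, -2.15360355e-03,
       -1.63939714e-03, -4.93470338e-04,  2.66621357e-05]), 'joint_torque': array([ 1.95945126e-03, -5.84563458e+01,  1.05133552e+00, -2.59775752e+01,
        1.25892169e-02,  4.54133697e-03,  1.55734830e-05]), 'position': array([ 0.24315271, -0.60218738,  0.23047901]), 'tcp_rot': array([-7.65436747e-04,  9.81633914e-01,  1.90772707e-01, -2.17775655e-04]), 'wrist_force': array([0.21579119, 0.65142682, 0.45297267]), 'torque': array([-0.02067754,  0.0470266 , -0.01505101]), 'gripper_width': 0.08533448708695134}
0.0187
```

View pics/scene0.png

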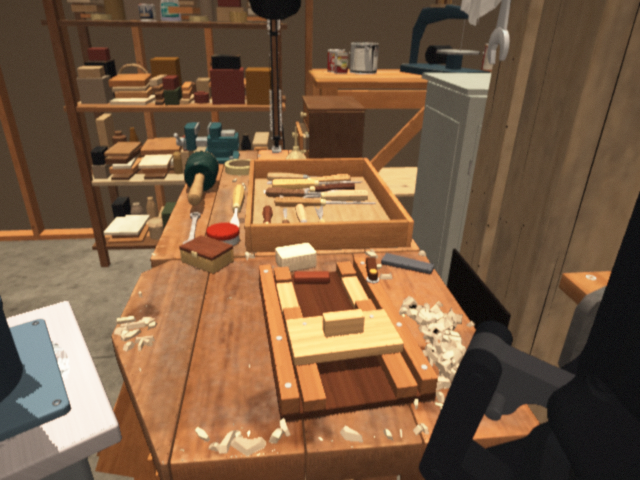

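View pics/top0.png

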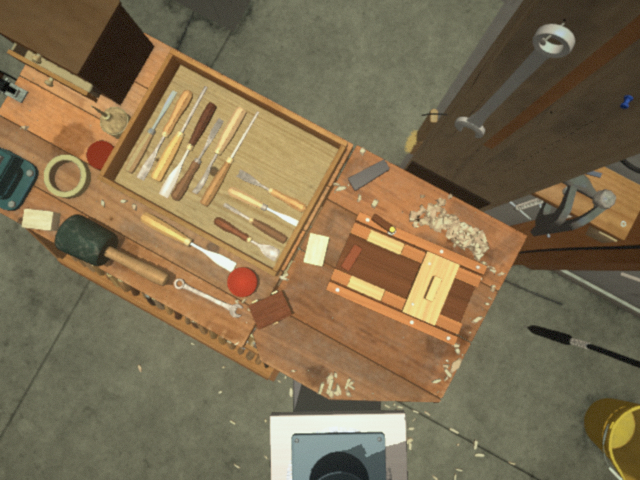

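The board lies at about (432,287) in the top view, the notch's pale floor at (386,242) and (365,288), and the button near (383,224). I'll zoom in to get accurate corners.

```bash
python3 - <<'E'
import cv2
a=cv2.imread("pics/top0.png")[200:350,310:500]
cv2.imwrite("pics/z1.png",cv2.resize(a,None,fx=4,fy=4,interpolation=cv2.INTER_CUBIC))
a=cv2.imread("pics/scene0.png")[240:420,250:450]
cv2.imwrite("pics/z2.png",cv2.resize(a,None,fx=3,fy=3,interpolation=cv2.INTER_CUBIC))
E
```

```text
(no output)
```

View pics/z1.png

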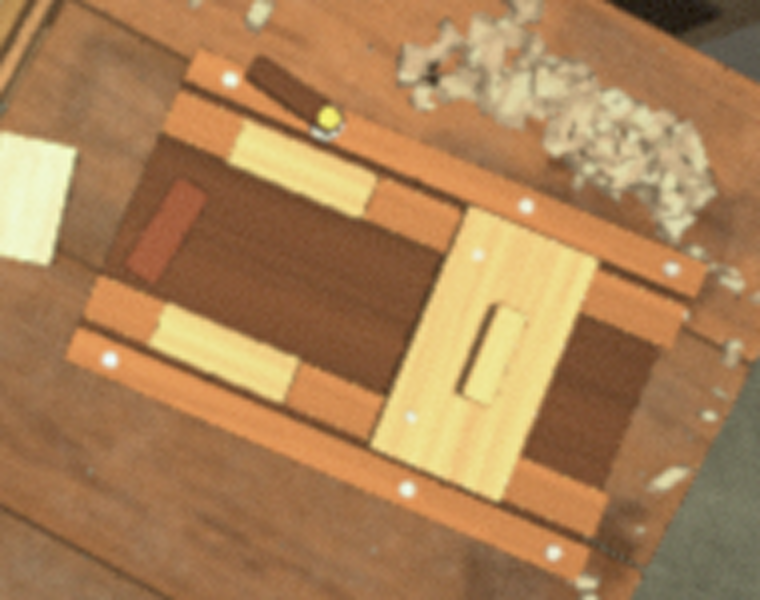

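View pics/z2.png

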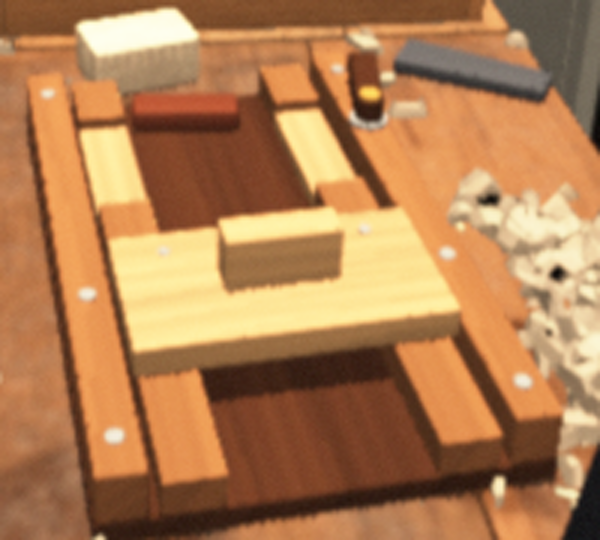

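```bash
cat > h.py <<'E'
import numpy as np
from scipy.optimize import least_squares
from rig import optics,state
T=optics.camera_model("top");K=T["intrinsics"];M=T["camera_from_world"]
def ray(u,v,z,c="top"):
    T=optics.camera_model(c);K=T["intrinsics"];M=T["camera_from_world"]
    d=np.linalg.inv(K)@[u,v,1]; d=d*[1,-1,-1]
    R=M[:3,:3];o=-R.T@M[:3,3];d=R.T@d
    return o+d*(z-o[2])/d[2]
def zp(p): return ((p[0]+.5)/4-.5+310,(p[1]+.5)/4-.5+200)
def fit(P,free=False):
    W=np.array([ray(*zp(p[:2]),p[4])[:2] for p in P]);J=np.array([[p[2],p[3]] for p in P])
    def f(q):
        c,s=np.cos(q[2]),np.sin(q[2]); return (J@np.array([[c,s],[-s,c]])+q[:2]-W).ravel()
    r=least_squares(f,[.5,-.1,1],loss="soft_l1",f_scale=.002); return r.x,f(r.x).reshape(-1,2)
E
python3 - <<'E'
from h import *
P=[(245,122,.0425,-.072,.022),(228,160,.0425,-.045,.022),(380,178,-.0425,-.072,.022),(360,216,-.0425,-.045,.022),
(165,303,.0425,.045,.022),(148,342,.0425,.072,.022),(300,358,-.0425,.045,.022),(283,402,-.0425,.072,.022),
(200,48,.085,-.099,.038),(185,88,.085,-.077,.038),(707,265,-.235,-.099,.038),(690,300,-.235,-.077,.038),
(82,322,.085,.077,.038),(67,355,.085,.099,.038),(595,545,-.235,.077,.038)]
q,r=fit(P);print("jig",q,np.degrees(q[2]));print((r*1000).round(1))
c,s=np.cos(q[2]),np.sin(q[2]);R=np.array([[c,-s],[s,c]])
J=lambda u,v,z:((ray(*zp((u,v)),z)[:2]-q[:2])@R*1000).round(1)
for p in [(468,206),(598,262),(372,446),(500,500)]: print("board",J(*p,.046))
for p in [(328,118),(265,58),(247,80)]: print("btn",J(*p,.055))
for p in [(182,178),(208,195),(128,266),(155,284)]: print("stone",J(*p,.026))
s_=state();print(s_["position"],"R:");
from scipy.spatial.transform import Rotation as Ro
w=s_["tcp_rot"];print(Ro.from_quat([w[1],w[2],w[3],w[0]]).as_matrix().round(3))
E
```

```text
jig [ 0.49758216 -0.09845916  1.13786892] 65.19508689809147
[[ 2.2 -0.4]
 [-0.2  0.4]
 [ 1.4  0.4]
 [-1.2 -0.7]
 [ 0.8 -1. ]
 [-1.2 -0.2]
 [-1.1 -0.5]
 [-0.3  0.2]
 [ 2.2  0.8]
 [ 5.3  0.7]
 [ 0.3 -2.9]
 [ 0.1 -4.2]
 [-0.8  2.4]
 [-2.1  2.6]
 [-2.   0.7]]
board [-92.8 -73.5]
board [-172.8  -73.4]
board [-95.6  73.8]
board [-173.7   72.8]
btn [  0.9 -87.1]
btn [  47.2 -104.5]
btn [ 51.7 -88.8]
stone [ 62.9 -24.6]
stone [ 45.1 -21.5]
stone [71.5 35. ]
stone [52.9 38.4]
[ 0.24315271 -0.60218738  0.23047901] R:
[[ 0.927  0.375 -0.001]
 [ 0.375 -0.927  0.001]
 [-0.    -0.002 -1.   ]]
```

```bash
cat >> h.py <<'E'
Q=np.array([ 0.49758216,-0.09845916,1.13786892])
def jig():
    s=state();c,n=np.cos(Q[2]),np.sin(Q[2]);R=np.array([[c,-n],[n,c]])
    from scipy.spatial.transform import Rotation as Ro
    w=s["tcp_rot"];m=Ro.from_quat([w[1],w[2],w[3],w[0]]).as_matrix()
    p=(s["position"][:2]-Q[:2])@R*1000
    f=s["wrist_force"];fj=f[:2]@R
    print("t%.2f jig xyz"%s["time"],p.round(1),round(s["position"][2]*1e3,1),"yaw off",round(np.degrees(np.arctan2(m[1,0],m[0,0])-Q[2]),2),"Fjig",fj.round(1),f[2].round(1),"w",round(s["gripper_width"]*1e3,1), "tilt",m[:2,2].round(3))
E
python3 -m jog '[[0,0,0,-8.6,0],[0,0,0,-8.6,0],[0,0,0,-8.7,0],[0,0,0,-8.6,0],[0,0,0,-8.7,0],[0,0,0,0,0]]'; python3 -c "from h import *;jig()"
```

```text
time: 0.85
position: [0.2431, -0.6024, 0.2308]
tcp_rot: [-0.0, 0.843, 0.538, 0.0]
wrist_force: [-0.7, 0.5, 0.4]
gripper_width: -0.0001
t0.85 jig xyz [-564.2   19.6] 230.8 yaw off -0.09 Fjig [0.1 0.8] 0.4 w -0.1 tilt [-0.     0.001]
```

```bash
python3 -m jog '[[50,5,0,0,0],[55,5,0,0,0],[60,5,0,0,0],[60,5,0,0,0],[60,0,20,0,0],[40,0,40,0,0],[19,0,40,0,0],[0,0,20,0,0],[0,0,0,0,0],[0,0,0,0,0]]'; python3 - <<'E'
from h import *;jig()
import cv2
a=optics.camera("scene");cv2.imwrite("pics/s1.png",a)
E
```

```text
time: 2.1
position: [0.406, -0.3001, 0.1123]
tcp_rot: [0.001, 0.843, 0.538, 0.0]
wrist_force: [0.1, 0.1, 0.8]
gripper_width: -0.0002
t2.10 jig xyz [-221.5   -1.5] 112.3 yaw off -0.12 Fjig [ 0.1 -0. ] 0.8 w -0.2 tilt [ 0.001 -0.001]
```

View pics/s1.png

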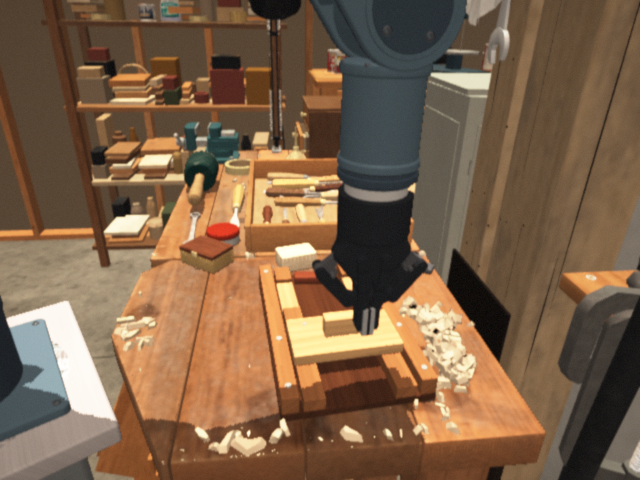

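The fingertip (368,330) hovers just behind the board and on the centreline. I'll lower it and approach.

```bash
python3 -m jog '[[0,0,40,0,0],[0,-1,30,0,0],[0,0,14,0,0],[0,0,0,0,0],[0,0,0,0,0]]'; python3 -c "from h import *;jig()"; python3 -m jog '[[10,0,0,0,0],[10,0,0,0,0],[10,0,0,0,0],[5,0,0,0,0],[5,0,0,0,0],[0,0,0,0,0]]'; python3 -c "from h import *;jig()"
```

```text
time: 2.78
position: [0.4056, -0.2997, 0.0287]
tcp_rot: [0.001, 0.843, 0.539, 0.0]
wrist_force: [-0.1, -0.3, 0.0]
gripper_width: -0.0001
t2.77 jig xyz [-221.3   -0.9] 28.7 yaw off -0.03 Fjig [-0.3 -0. ] 0.0 w -0.1 tilt [ 0.002 -0.001]
time: 3.52
position: [0.4216, -0.2626, 0.0275]
tcp_rot: [0.0, 0.842, 0.539, 0.0]
wrist_force: [0.5, 0.3, 0.2]
gripper_width: 0.0004
t3.52 jig xyz [-1.809e+02  1.000e-01] 27.5 yaw off 0.0 Fjig [ 0.5 -0.3] 0.2 w 0.4 tilt [ 0. -0.]
```

```bash
python3 -m jog '[[5,0,0,0,0],[5,0,0,0,0],[5,0,0,0,0],[5,0,0,0,0],[5,0,0,0,0]]'; python3 - <<'E'
from h import *;jig()
import cv2
a=optics.camera("scene");cv2.imwrite("pics/s2.png",cv2.resize(a[200:430,220:500],None,fx=2.5,fy=2.5))
E
```

```text
time: 4.15
position: [0.4321, -0.2397, 0.0275]
tcp_rot: [-0.0, 0.842, 0.539, -0.0]
wrist_force: [-0.1, -3.2, 0.7]
gripper_width: 0.0
t4.15 jig xyz [-155.7    0.2] 27.5 yaw off 0.01 Fjig [-2.9 -1.2] 0.7 w 0.0 tilt [-0.  0.]
```

View pics/s2.png

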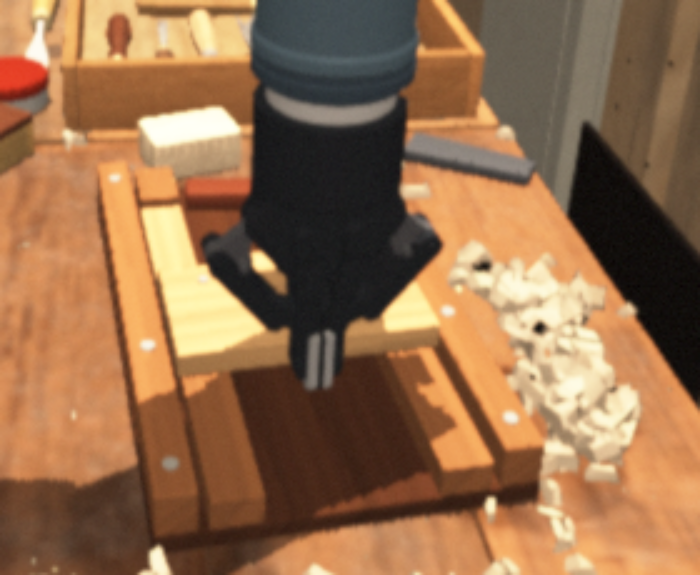

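The board is sliding straight with about 3 N on the finger.

```bash
python3 -m jog '[[6,0,0,0,0],[6,0,0,0,0],[6,0,0,0,0],[6,0,0,0,0],[6,0,0,0,0],[6,0,0,0,0],[6,0,0,0,0],[6,0,0,0,0],[6,0,0,0,0],[6,0,0,0,0],[6,0,0,0,0]]'; python3 - <<'E'
from h import *;jig()
import cv2
a=optics.camera("scene");cv2.imwrite("pics/s3.png",cv2.resize(a[200:430,220:500],None,fx=2.5,fy=2.5))
E
```

```text
time: 5.58
position: [0.4598, -0.1799, 0.0276]
tcp_rot: [0.0, 0.843, 0.539, -0.0]
wrist_force: [-2.3, -1.8, 0.9]
gripper_width: -0.0001
t5.58 jig xyz [-89.8   0.1] 27.6 yaw off -0.01 Fjig [-2.6  1.3] 0.9 w -0.1 tilt [-0. -0.]
```

View pics/s3.png

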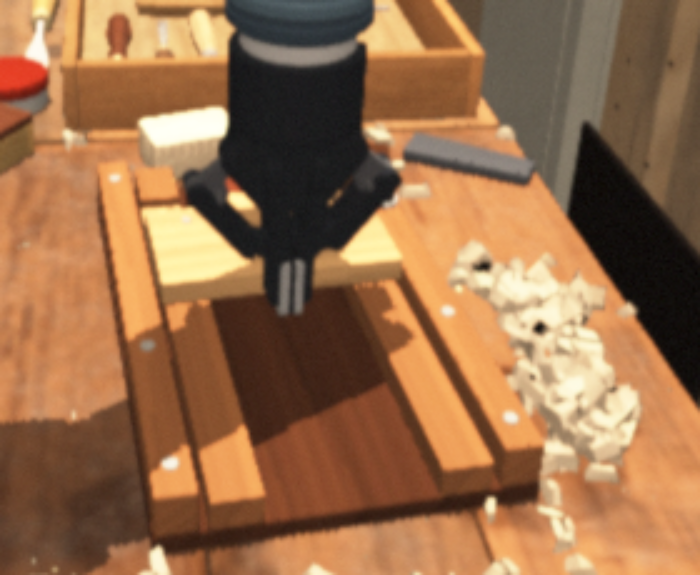

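```bash
python3 -m jog '[[5,0,0,0,0],[5,0,0,0,0],[5,0,0,0,0],[5,0,0,0,0],[5,0,0,0,0],[3,0,0,0,0],[2,0,0,0,0]]'; python3 - <<'E'
from h import *;jig()
import cv2
a=optics.camera("scene");cv2.imwrite("pics/s4.png",cv2.resize(a[200:430,220:500],None,fx=2.5,fy=2.5))
E
```

```text
time: 6.5
position: [0.4722, -0.1523, 0.0273]
tcp_rot: [-0.0, 0.842, 0.539, 0.0]
wrist_force: [-0.9, -1.1, -0.6]
gripper_width: -0.0002
t6.50 jig xyz [-59.5   0.4] 27.3 yaw off 0.03 Fjig [-1.4  0.4] -0.6 w -0.2 tilt [-0.  0.]
```

View pics/s4.png

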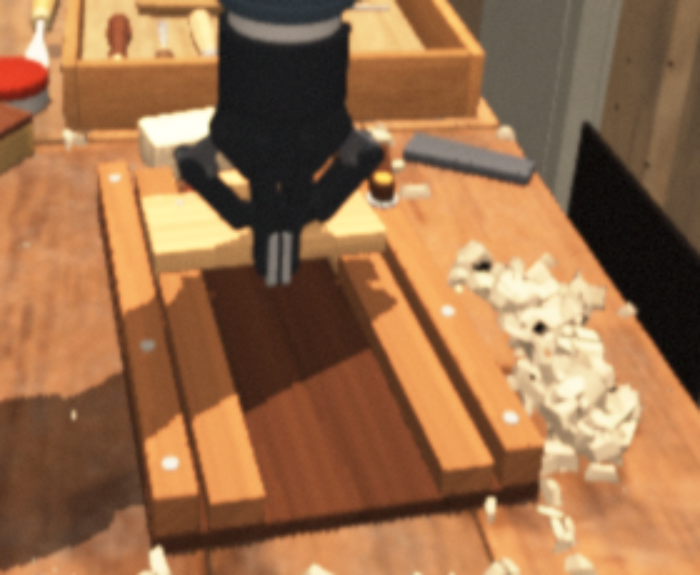

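```bash
for i in 1; do python3 -m jog '[[2,0,0,0,0],[2,0,0,0,0],[0,0,0,0,0]]'; python3 -c "from h import *;jig()"; done; python3 -m jog '[[2,0,0,0,0],[0,0,0,0,0]]';python3 -c "from h import *;jig()"; python3 -m jog '[[2,0,0,0,0],[0,0,0,0,0]]'; python3 - <<'E'
from h import *;jig()
import cv2
a=optics.camera("scene");cv2.imwrite("pics/s5.png",cv2.resize(a[200:430,220:500],None,fx=2.5,fy=2.5))
E
```

```text
time: 6.92
position: [0.474, -0.1491, 0.0275]
tcp_rot: [-0.0, 0.842, 0.539, 0.0]
wrist_force: [-0.1, 0.9, 0.3]
gripper_width: 0.0001
t6.92 jig xyz [-55.8   0.1] 27.5 yaw off 0.01 Fjig [0.8 0.5] 0.3 w 0.1 tilt [0. 0.]
time: 7.18
position: [0.4749, -0.1473, 0.0276]
tcp_rot: [0.0, 0.842, 0.539, 0.0]
wrist_force: [-0.3, -0.3, 0.1]
gripper_width: 0.0002
t7.17 jig xyz [-53.9   0.1] 27.6 yaw off 0.01 Fjig [-0.4  0.2] 0.1 w 0.2 tilt [0. 0.]
time: 7.42
position: [0.4758, -0.1454, 0.0276]
tcp_rot: [-0.0, 0.842, 0.539, 0.0]
wrist_force: [0.1, -0.1, 0.4]
gripper_width: -0.0003
t7.42 jig xyz [-51.7   0.1] 27.6 yaw off 0.01 Fjig [-0.  -0.1] 0.4 w -0.3 tilt [0. 0.]
```

View pics/s5.png

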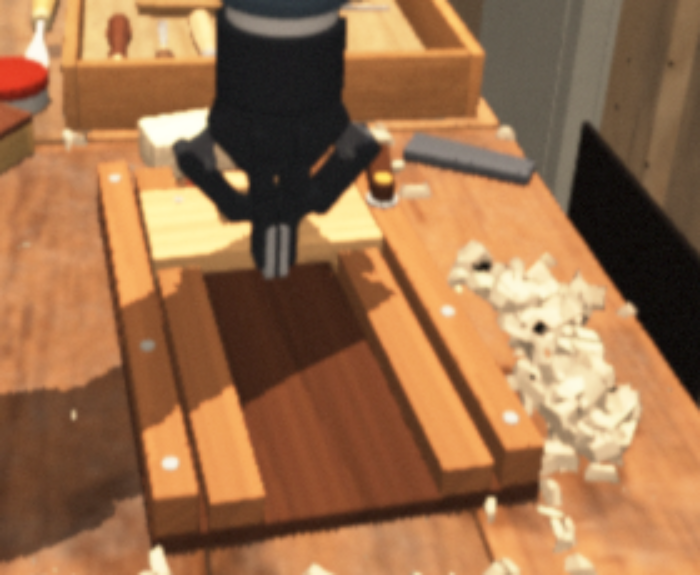

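Contact force has dropped to about zero, so the board has probably fallen in. I'll back off, raise, and look.

```bash
python3 -m jog '[[-20,0,0,0,0],[-30,0,0,0,0],[-50,0,-40,0,0],[-60,0,-40,0,0],[-60,0,-20,0,0],[-30,0,0,0,0]]'; python3 - <<'E'
from h import *;jig()
import cv2
a=optics.camera("scene");cv2.imwrite("pics/s6.png",cv2.resize(a[230:410,250:450],None,fx=3,fy=3,interpolation=2))
a=optics.camera("top");cv2.imwrite("pics/t6.png",cv2.resize(a[200:350,310:500],None,fx=4,fy=4,interpolation=2))
E
```

```text
time: 8.22
position: [0.3739, -0.3678, 0.123]
tcp_rot: [0.002, 0.844, 0.537, 0.0]
wrist_force: [0.9, 2.2, -0.1]
gripper_width: -0.0003
t8.22 jig xyz [-296.3   -0.7] 123.0 yaw off -0.24 Fjig [2.4 0.1] -0.1 w -0.3 tilt [ 0.003 -0.004]
```

View pics/s6.png

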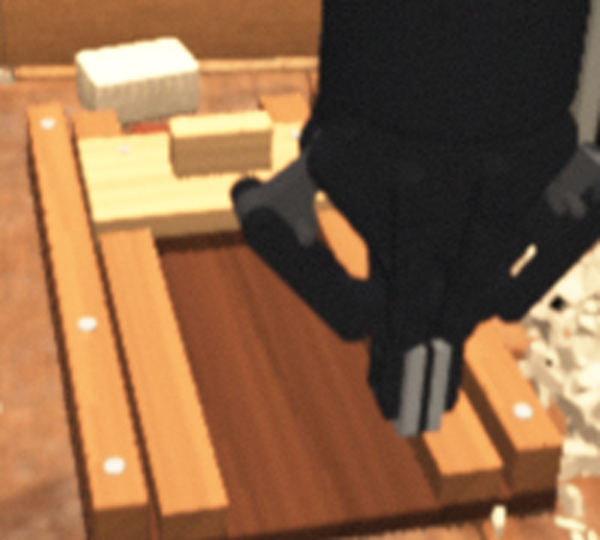

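View pics/t6.png

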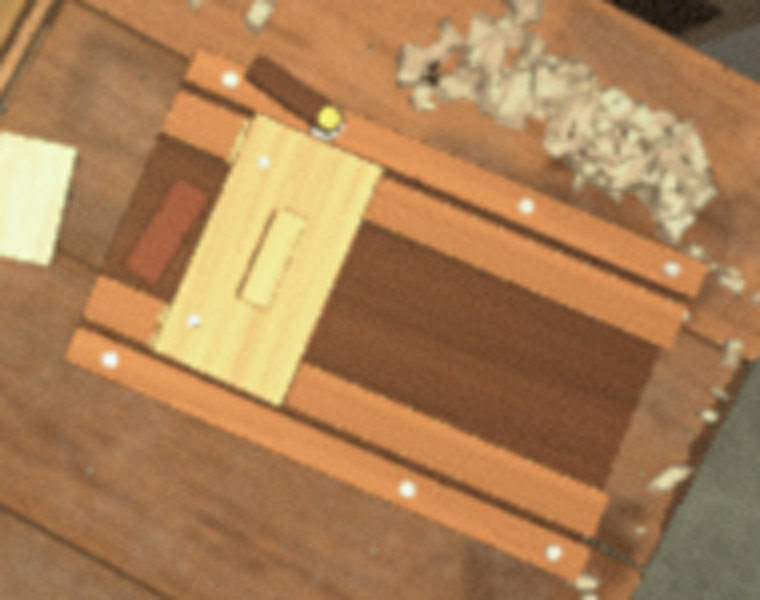

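```bash
python3 - <<'E'
from h import *
c,s=np.cos(Q[2]),np.sin(Q[2]);R=np.array([[c,-s],[s,c]])
def proj(p,cam):
    T=optics.camera_model(cam);w=np.r_[R@np.array(p[:2])+Q[:2],p[2],1];q=T["camera_from_world"]@w
    k=T["intrinsics"]@[q[0],-q[1],-q[2]];return k[:2]/k[2]
for dx,z in((-.0025,.038),(0,.038),(-.0025,.046)):
  print(dx,z)
  for p in((.04,-.075),(-.04,-.075),(.04,.075),(-.04,.075)):
    P=(p[0]+dx,p[1],z)
    print(p,"scene",((proj(P,"scene")-[250,230])*3).round(0),"top",((proj(P,"top")-[310,200])*4).round(0))
  for b in((-.009,.028),(-.009,-.028)): print("blk top",((proj((b[0]+dx,b[1],z+.028),"scene")-[250,230])*3).round(0))
E
```

```text
-0.0025 0.038
(0.04, -0.075) scene [328. 119.] top [256. 113.]
(-0.04, -0.075) scene [370. 194.] top [384. 168.]
(0.04, 0.075) scene [ 75. 141.] top [154. 352.]
(-0.04, 0.075) scene [ 93. 221.] top [282. 408.]
blk top [172. 136.]
blk top [273. 127.]
0 0.038
(0.04, -0.075) scene [327. 117.] top [252. 111.]
(-0.04, -0.075) scene [369. 191.] top [380. 166.]
(0.04, 0.075) scene [ 75. 139.] top [150. 350.]
(-0.04, 0.075) scene [ 93. 218.] top [278. 406.]
blk top [171. 134.]
blk top [272. 125.]
-0.0025 0.046
(0.04, -0.075) scene [329. 108.] top [257. 112.]
(-0.04, -0.075) scene [371. 181.] top [386. 167.]
(0.04, 0.075) scene [ 75. 129.] top [154. 353.]
(-0.04, 0.075) scene [ 93. 208.] top [283. 409.]
blk top [172. 123.]
blk top [274. 114.]
```

The board is seated: its rear-left top corner is at (93,222), against a predicted (93,221) for seated and (93,208) for not seated. Before working at the button I'll check the clearance to the dark panel on the right.

```bash
python3 - <<'E'
from h import *
from scipy.optimize import least_squares
c,s=np.cos(Q[2]),np.sin(Q[2]);R=np.array([[c,-s],[s,c]])
def J(u,v,z,cam): return ((ray(u,v,z,cam)[:2]-Q[:2])@R*1000).round(0)
print("bench edge right",J(525,235,0,"top"),J(420,165,0,"top"))
for z in(0,.1,.3,.6): print(z,"cabinet corner top",J(408,165,z,"top"),J(488,187,z,"top"))
print("scene panel", J(440,285,0,"scene"), J(480,330,0,"scene"))
def proj(p,cam):
    T=optics.camera_model(cam);w=np.r_[R@np.array(p[:2])+Q[:2],p[2],1];q=T["camera_from_world"]@w
    k=T["intrinsics"]@[q[0],-q[1],-q[2]];return (k[:2]/k[2]).round(0)
for z in(.043,.12,.2): print(proj((.042,-.135,z),"top"),proj((.042,-.195,z),"top"),proj((.042,-.195,z),"scene"))
E
python3 - <<'E'
import cv2
a=cv2.imread("pics/top0.png");cv2.imwrite("pics/zz.png",cv2.resize(a[120:270,330:530],None,fx=4,fy=4,interpolation=2))
E
```

```text
bench edge right [-300. -207.] [  -6. -264.]
0 cabinet corner top [  21. -253.] [-176. -279.]
0.1 cabinet corner top [  27. -226.] [-152. -250.]
0.3 cabinet corner top [  39. -172.] [-105. -191.]
0.6 cabinet corner top [ 57. -91.] [ -34. -103.]
scene panel [  22. -227.] [-113. -231.]
[383. 204.] [393. 180.] [422. 261.]
[386. 199.] [397. 173.] [427. 222.]
[391. 193.] [403. 165.] [433. 179.]
```

View pics/zz.png

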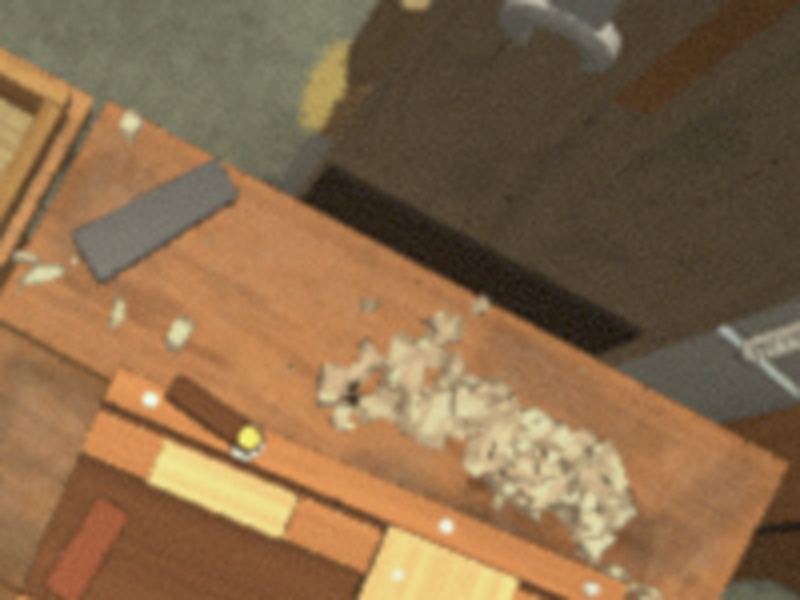

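Panel is about 35 mm outside the knuckles' reach, so that's fine. I'll move over to the outer side of the button.

```bash
python3 -m jog '[[40,14,0,0,0],[55,22,0,0,0],[55,22,0,0,0],[55,22,0,0,0],[55,22,0,0,0],[50,18,0,0,0],[28,9,0,0,0],[0,0,0,0,0],[0,0,0,0,0],[0,0,0,0,0]]';  python3 - <<'E'
from h import *;jig()
import cv2
a=optics.camera("scene");cv2.imwrite("pics/s7.png",a)
a=optics.camera("top");cv2.imwrite("pics/t7.png",cv2.resize(a[120:320,310:510],None,fx=3,fy=3,interpolation=2))
E
```

```text
time: 9.57
position: [0.6329, -0.1123, 0.1209]
tcp_rot: [0.0, 0.843, 0.538, -0.001]
wrist_force: [0.1, 0.2, -0.4]
gripper_width: -0.0002
t9.57 jig xyz [  44.2 -128.6] 120.9 yaw off -0.1 Fjig [0.2 0. ] -0.4 w -0.2 tilt [-0.001 -0.001]
```

View pics/s7.png

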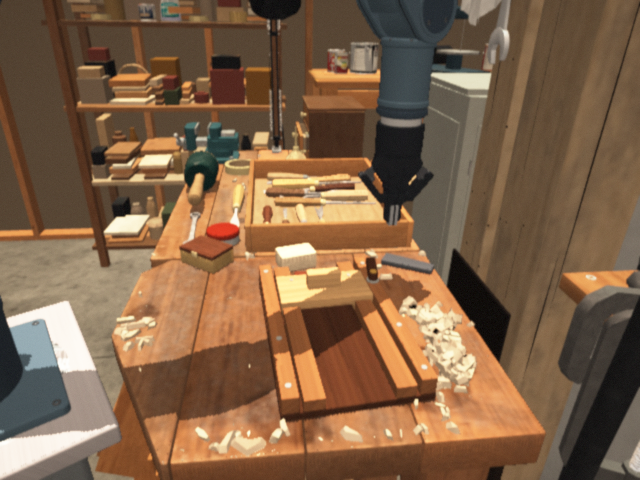

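View pics/t7.png

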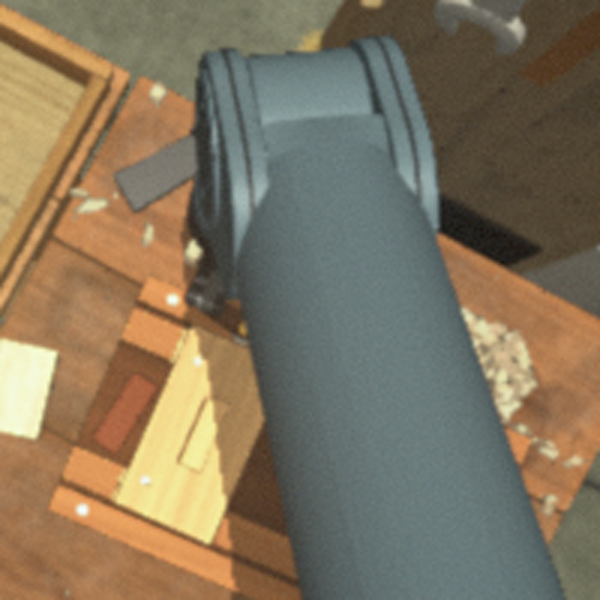

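The board lies flat, and the hand at (393,215) is clear of the wall. I'll lower it beside the button.

```bash
python3 -m jog '[[-1,1,40,0,0],[-1,1,25,0,0],[0,0,12,0,0],[0,0,0,0,0],[0,0,0,0,0]]';  python3 - <<'E'
from h import *;jig()
import cv2
a=optics.camera("scene");cv2.imwrite("pics/s8.png",cv2.resize(a[200:340,260:460],None,fx=4,fy=4,interpolation=2))
E
```

```text
time: 10.3
position: [0.6356, -0.1137, 0.0452]
tcp_rot: [0.001, 0.843, 0.539, 0.001]
wrist_force: [1.1, 0.5, -0.2]
gripper_width: 0.0002
t10.30 jig xyz [  44.1 -131.7] 45.2 yaw off -0.01 Fjig [ 0.9 -0.8] -0.2 w 0.2 tilt [ 0.002 -0.   ]
```

View pics/s8.png

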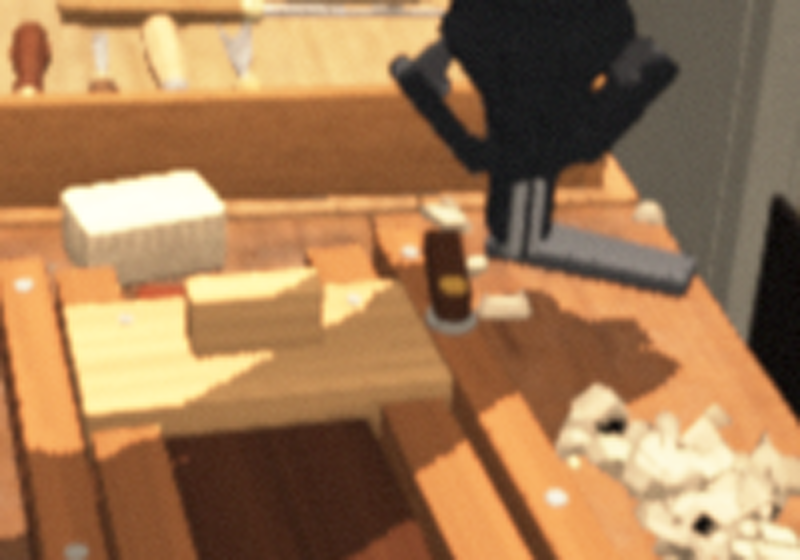

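```bash
python3 -m jog '[[0,-5,0,0,0],[0,-5,0,0,0],[0,-5,0,0,0],[1,-5,0,0,0],[1,-5,0,0,0],[1,-5,0,0,0],[0,-5,0,0,0],[0,-5,0,0,0]]';  python3 - <<'E'
from h import *;jig()
import cv2
a=optics.camera("scene");cv2.imwrite("pics/s9.png",cv2.resize(a[200:340,260:460],None,fx=4,fy=4,interpolation=2))
E
```

```text
time: 11.35
position: [0.5993, -0.0943, 0.044]
tcp_rot: [0.0, 0.843, 0.539, -0.0]
wrist_force: [1.8, -0.6, 1.6]
gripper_width: -0.0
t11.35 jig xyz [ 46.4 -90.6] 44.0 yaw off -0.02 Fjig [ 0.2 -1.9] 1.6 w -0.0 tilt [-0. -0.]
```

View pics/s9.png

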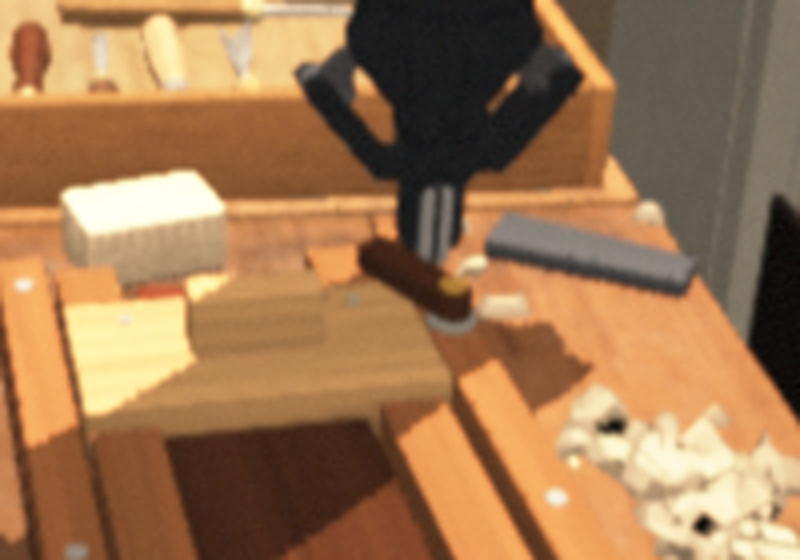

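The bar is turning with about 2 N on the finger, and its tip is now at (370,250). I'll follow the arc round.

```bash
python3 -m jog '[[0,-6,0,0,0],[0,-6,0,0,0],[-1,-6,0,0,0],[-3,-5,0,0,0],[-3,-6,0,0,0],[-3,-5,0,0,0],[-4,-4,0,0,0],[-4,-4,0,0,0],[-3,-3,0,0,0],[0,0,0,0,0]]';  python3 - <<'E'
from h import *;jig()
import cv2
a=optics.camera("scene");cv2.imwrite("pics/s10.png",cv2.resize(a[200:340,260:460],None,fx=4,fy=4,interpolation=2))
E
```

```text
time: 12.65
position: [0.5492, -0.0946, 0.0438]
tcp_rot: [-0.0, 0.843, 0.539, -0.001]
wrist_force: [0.0, -0.2, -1.0]
gripper_width: 0.0
t12.65 jig xyz [ 25.2 -45.2] 43.8 yaw off -0.03 Fjig [-0.2 -0.1] -1.0 w 0.0 tilt [-0.001 -0.   ]
```

View pics/s10.png

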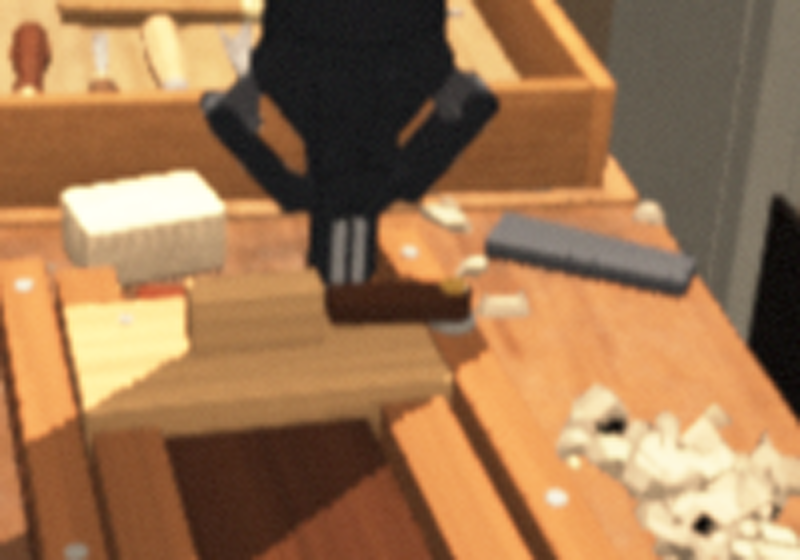

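```bash
python3 -m jog '[[-1,2,0,0,0],[-2,1,0,0,0],[-1,0,0,0,0],[0,0,0,0,0]]';  python3 -c "from h import *;jig()"; python3 -m jog '[[-1,0,0,0,0],[0,0,0,0,0]]';  python3 - <<'E'
from h import *;jig()
import cv2
a=optics.camera("scene");cv2.imwrite("pics/s11.png",cv2.resize(a[200:340,260:460],None,fx=4,fy=4,interpolation=2))
a=optics.camera("top");cv2.imwrite("pics/t11.png",cv2.resize(a[200:350,310:500],None,fx=4,fy=4,interpolation=2))
E
```

```text
time: 13.2
position: [0.5509, -0.0991, 0.0439]
tcp_rot: [-0.0, 0.842, 0.539, -0.0]
wrist_force: [-0.9, 1.2, 0.1]
gripper_width: -0.0004
t13.20 jig xyz [ 21.8 -48.6] 43.9 yaw off 0.0 Fjig [0.7 1.3] 0.1 w -0.4 tilt [-0.  0.]
time: 13.45
position: [0.5505, -0.1001, 0.044]
tcp_rot: [-0.0, 0.842, 0.539, -0.0]
wrist_force: [-0.2, 0.8, 0.1]
gripper_width: 0.0002
t13.45 jig xyz [ 20.7 -48.7] 44.0 yaw off -0.0 Fjig [0.7 0.6] 0.1 w 0.2 tilt [-0. -0.]
```

View pics/s11.png

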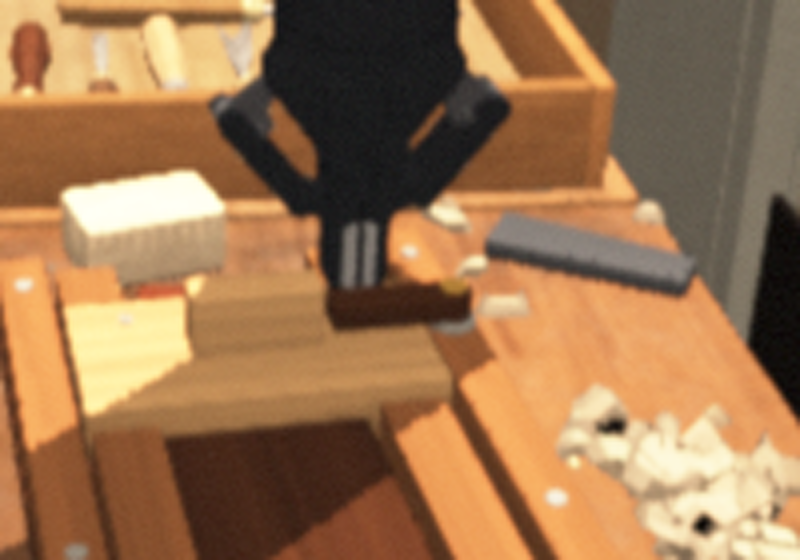

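View pics/t11.png

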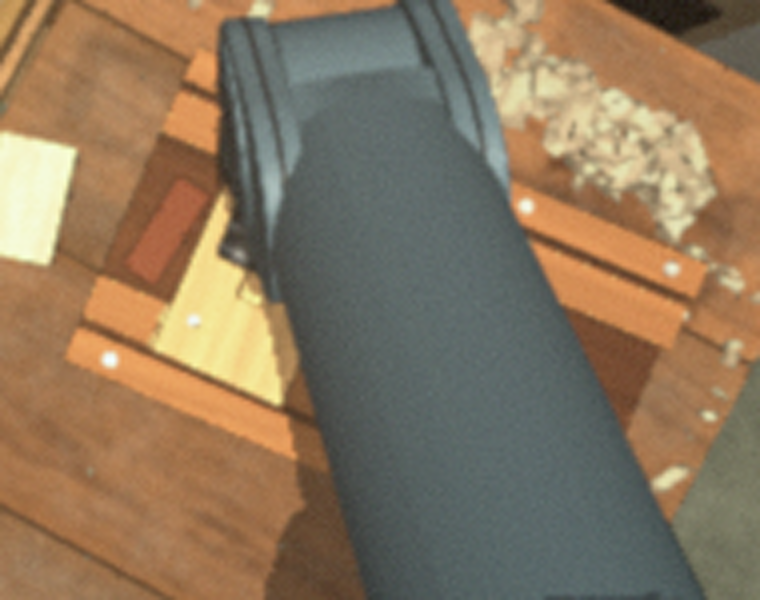

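```bash
python3 -m jog '[[-1,0,0,0,0],[0,0,0,0,0]]';  python3 -c "from h import *;jig()"; python3 -m jog '[[-0.5,0,0,0,0],[0,0,0,0,0]]';  python3 - <<'E'
from h import *;jig()
E
```

```text
time: 13.8
position: [0.5502, -0.1011, 0.044]
tcp_rot: [0.0, 0.843, 0.539, -0.0]
wrist_force: [-0.3, 1.8, -0.2]
gripper_width: -0.0002
t13.80 jig xyz [ 19.7 -48.8] 44.0 yaw off -0.01 Fjig [1.5 1. ] -0.2 w -0.2 tilt [-0. -0.]
time: 14.05
position: [0.55, -0.1013, 0.044]
tcp_rot: [-0.0, 0.842, 0.539, 0.0]
wrist_force: [-0.6, 1.3, 0.3]
gripper_width: 0.0
t14.05 jig xyz [ 19.4 -48.8] 44.0 yaw off 0.0 Fjig [0.9 1.1] 0.3 w 0.0 tilt [-0.  0.]
```

Now back away (+x, up) and check.

```bash
python3 -m jog '[[8,0,0,0,0],[10,0,0,0,0],[0,0,-40,0,0],[0,0,-60,0,0],[0,20,-60,0,0],[40,20,-20,0,0],[50,0,0,0,0],[50,0,0,0,0],[0,0,0,0,0]]';  python3 - <<'E'
from h import *;jig()
import cv2
a=optics.camera("scene");cv2.imwrite("pics/s12.png",cv2.resize(a[200:340,260:460],None,fx=4,fy=4,interpolation=2))
a=optics.camera("top");cv2.imwrite("pics/t12.png",cv2.resize(a[200:350,310:500],None,fx=4,fy=4,interpolation=2))
E
```

```text
time: 15.18
position: [0.6532, 0.0324, 0.2233]
tcp_rot: [-0.001, 0.84, 0.542, 0.001]
wrist_force: [-0.3, 0.3, -0.4]
gripper_width: -0.0002
t15.18 jig xyz [184.1 -86.4] 223.3 yaw off 0.45 Fjig [0.1 0.4] -0.4 w -0.2 tilt [0.001 0.004]
```

View pics/s12.png

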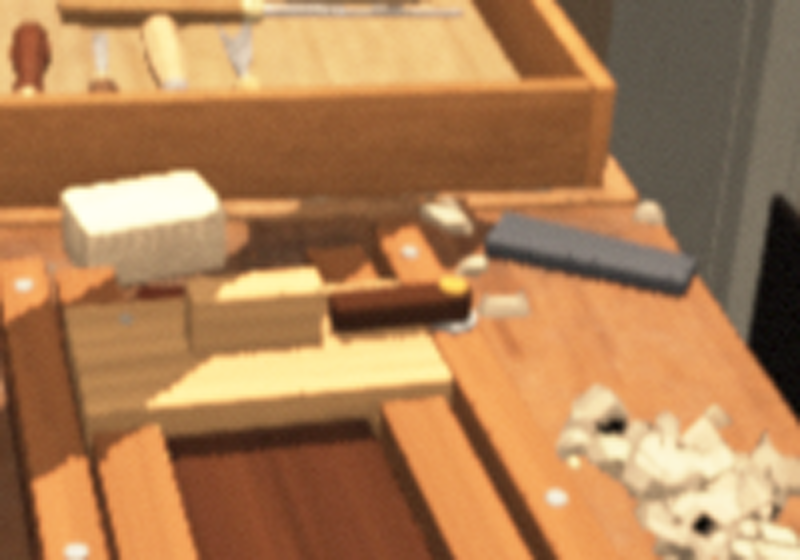

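View pics/t12.png

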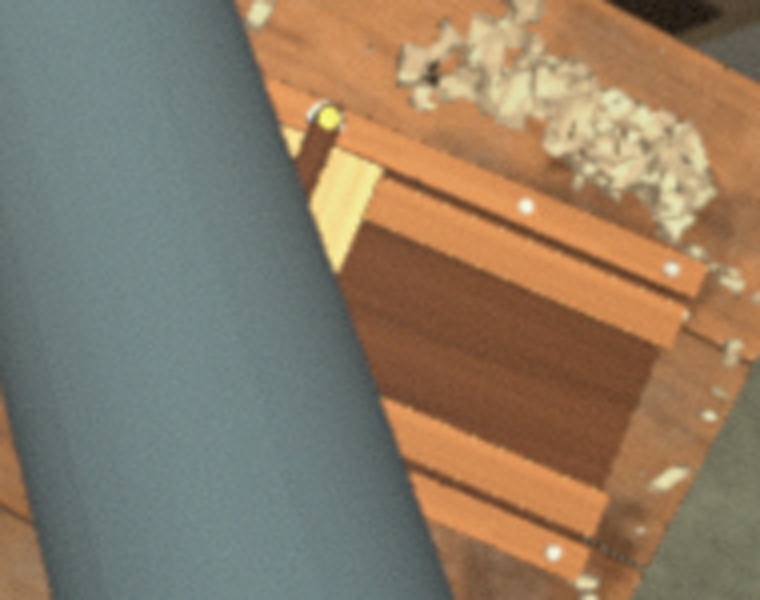

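In the top view the bar's edge is parallel to the board's rear edge. I'll move the hand well away for an unobstructed check.

```bash
python3 -m jog '[[-45,-8,0,0,0],[-55,-10,0,0,0],[-55,-10,0,0,0],[-55,-10,0,0,0],[-55,-10,0,0,0],[-55,-10,0,0,0],[-55,-10,0,0,0],[-55,-10,0,0,0],[-45,-6,0,0,0],[-20,0,0,0,0],[0,0,0,0,0],[0,0,0,0,0]]';  python3 - <<'E'
from h import *;jig()
import cv2
b=optics.camera("scene");cv2.imwrite("pics/s13.png",b)
a=optics.camera("top");cv2.imwrite("pics/t13.png",cv2.resize(a[200:350,310:500],None,fx=4,fy=4,interpolation=2))
t0=cv2.imread("pics/top0.png");d=cv2.absdiff(a,t0).max(2);cv2.imwrite("pics/d.png",d)
E
```

```text
time: 16.77
position: [0.3686, -0.3879, 0.2233]
tcp_rot: [-0.0, 0.842, 0.539, 0.0]
wrist_force: [0.2, 0.6, -0.0]
gripper_width: -0.0
t16.77 jig xyz [-316.8   -4.4] 223.3 yaw off 0.01 Fjig [0.7 0.1] -0.0 w -0.0 tilt [0.    0.001]
```

View pics/t13.png

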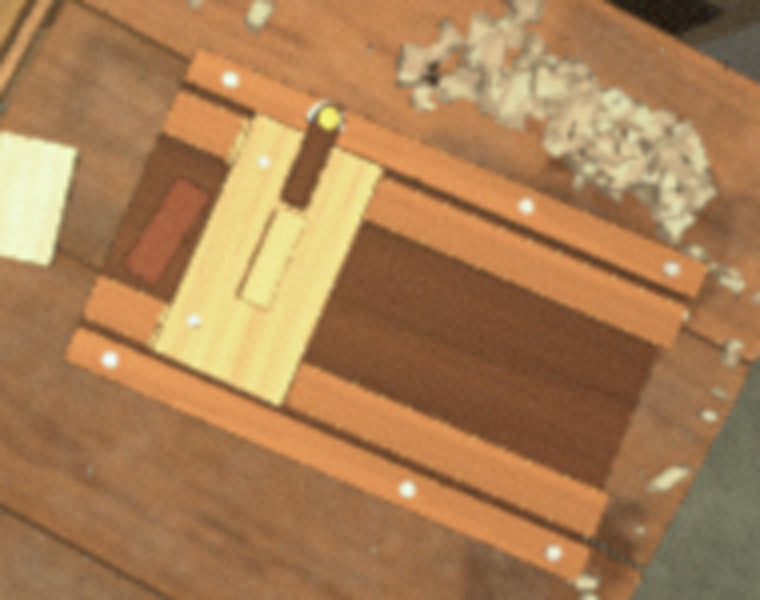

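View pics/d.png

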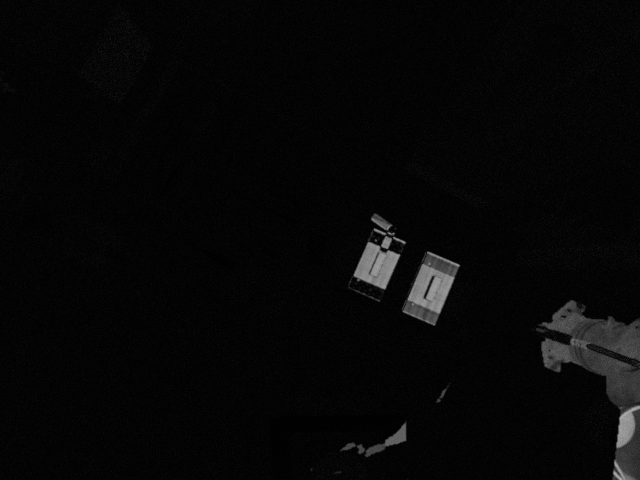

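View pics/s13.png

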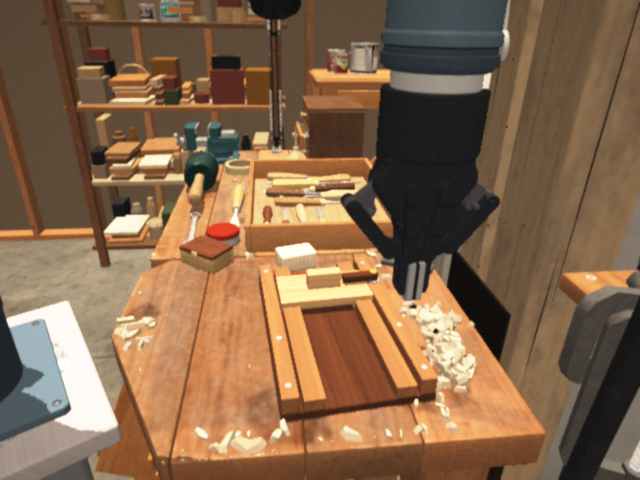

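The diff shows only the board, the button and the arm have moved. The bar's edges have slope −0.42, the same as the board's. I'm handing in.

```bash
python3 -c "
from rig import ticket
print(ticket.close_job())"
```

```text
the job is handed in; nothing more can be done
None
```

The stop board is down flat in the notch, and the turn-button lies straight across its end. I handed the job in at about 17 s, with the hand well clear.

- **Board:** I pushed it along the rails with the closed fingertips, at about 3 N, until the push force fell to zero. In the scene camera its rear corner matched the seated height to about 1 px; a board still on the rails would have shown about 13 px higher. It sits near the rear end of the notch play, about 1.5 to 2.5 mm back from centre. I did not push it on against the far end.
- **Button:** I pushed it round with the fingertip at about 2 N or less. Its edges match the board's rear edge to about 1° in the top view. A rougher line from the screw head to the tip read about 2° off; the screw head stands higher than the bar, which probably accounts for that.
- **Other things:** The before/after top-view difference shows changes only at the board, the button and the arm. Wrist force read under 4 N at every check.

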